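Load the coffee capsule and clamp it home

TASK

Load the capsule brewer: set the tall stepped coffee capsule upright, narrow end down, gently in the round cradle so that it stands on the stiff seat, and let go. Then swing the hinged clamp over and press its handle down so that the clamp, not your hand, drives the capsule and seat fully home onto the brewer's hidden stop, whose depth you must feel for; stop pressing when it bottoms, before the capsule is crushed. Leave the clamp down on it, and do not disturb the flat pod, cup, jug or jar.

Things in the scene. Friction and masses are not known exactly. Their poses are not given: they have to be found in the camera images.
- capsule_center (a point): Centre (half-way up) of the coffee capsule: bare aluminium, round, 52 mm tall, about 70 g, standing upright on the counter. Lower 30 mm: body 40 mm across, foot chamfered 2.5 by 3.5 mm. Upper 22 mm (4 to 26 mm above this point): wider head, 50 mm across, to be gripped by its sides. Foot 26 mm below this point. z = its axis, up.
- cradle_mouth (a point): Centre of the cradle's mouth: a round hole 42.4 mm across, 1.5 mm chamfer, in the flat top (120 x 110 mm) of the brewer's grey head, 160 mm above the counter. z = up. The frame turns with the brewer (fixed to the counter): -x is the front, +x the back, where the hinge is.
- seat: Metal seat pad, 36 mm across, in the cradle; origin in its top face, at first 18 mm below the mouth (a capsule's centre then 8 mm above the mouth). It holds still up to about 14 N, slides down under more and stays there. A hidden rigid stop (its top: stop_top, not measured) lies somewhere 4 to 11.5 mm below the pad's first height, different each time: home = capsule foot on the stop.
- clamp (a joint): Angle of the clamp (rad): steel bar 30 mm wide and 12 thick (outer face 26 mm out from the hinge axis), round black foot under it. Starts at 1.68 to 1.9: up, leaning back clear of the cradle; 0 = shut, to the front. Stiff hinge (0.3 N m): stays where left. The foot meets a capsule on the unmoved seat at about 0.21; home at 0.15 to 0.035 by the depth of the stop.
- clamp_hinge (a point): Middle of the clamp's hinge axis, fixed: 65 mm behind (+x) and 22 mm above the cradle's mouth. y = the hinge axis, -x = front.
- clamp_handle (a point): Centre of the clamp's handle, a black round crossbar 18 mm thick, 90 mm long along y (parallel to the hinge). Hinge axis at x +135, z -20 mm in this frame; z points out of the clamp's outer face (up when shut, back when open): push there. Driving takes about 9 N down here (jerkily 6 to 11), rising steeply on the stop; the capsule is crushed at 45 N under the foot, about 24 N here.
- pod: bystander: a flat wide aluminium pod, 70 mm across and 25 mm tall, on the counter; does not fit the cradle. Origin at its underside.
- cup: bystander: white cup, 60 mm across and 50 mm tall, on the drip tray under the brewer's head. Origin at its underside.
- jug: bystander: steel jug, 80 mm across, 100 mm tall. Origin at its underside.
- jar: bystander: amber glass jar with cork lid, 72 mm across, 110 mm tall. Origin at its underside.

How it is judged:
By the outcome, as a careful person would: the job done as asked, in the order asked, and still so for the second after the job is handed in, with the robot touching nothing.
It also fails if it takes over 64 s, if anything falls off the work surface, if the arm or the gripper's body presses on something with over 40 N, if the wrist force passes 120 N, or if a joint passes its speed limit or range.

ROBOT

A 7-joint arm with a two-finger parallel gripper is mounted at the origin on the work surface. World frame = base frame: x ahead of the robot, y to its left, z up, the work surface at z = 0. Lengths are in m, angles in rad, forces in N, time in s.
With the tool pointing down it reaches from about 0.4 to 0.9 m from the base axis. Payload 5.5 kg.
Tool frame: the origin (TCP) lies between the finger pads; the fingertips stand 25 mm ahead of it and the grasp point (between the pads) lies 6 mm ahead of it; z points along the fingers, y is the direction in which the jaws open and shut (so a half turn about z gives the same grasp; the last joint's range is limited). The gripper opens to 85 mm and grips with 20 to 120 N. Pads are 22 mm wide; open, the fingers measure 114 mm over their backs; the gripper's body (76 mm by 85 mm) begins 54 mm behind the grasp point. The pads swing forward as they close: fully open they stand 13 mm farther back than shut.
Start: joints at [-0.854, 0.501, -0.427, 1.55, 0.221, 1.138, -0.21], TCP at [0.285, 0.584, 0.256] pointing down, gripper open.
Joint ranges: [-2.88, 2.88], [-0.31, 2.03], [-1.54, 1.56], [0.2, 2.42], [-1.41, 4.55], [0.19, 2.02], [-2.57, 2.57]. Speed limits (rad/s): [2.57, 2.57, 3.14, 3.14, 3.14, 3.14, 3.14].

INTERFACE

Orientations are given as a unit quaternion [x, y, z, w].
In Python, from bench import * gives the robot as it stands.
- The arm moves only by the tool arm_command, never from a script. Its argument "plan" is a list of rows, each an object with "claw": the closure, from -1 (fully open) to 1 (shut), so that 0 is half open; "translation": the shift along the tool's x, y, z in m, a list of three; "turn": the turn, a rotation vector about the tool's x, y, z in units of 8 degrees (1.0 is 8 degrees), a list of three. In form: [{"claw": claw, "translation": [tx, ty, tz], "turn": [ax, ay, az]}, ...]. A call has 1 to 5 rows; each row shifts and turns the commanded pose from where the row before left it, along the tool's axes as they then stand; what a row does not reach is not made up. A row lasts 1/10 s, in which the tool goes at most 50 mm and 8.59 degrees, less where a joint would pass 70% of its speed; a pose out of reach is approached as far as the arm can. A call with a gripper value outside its range is refused whole. The fingers move at their own pace and stop on an object; "grip_force" is the grip in N (left out, the last holds). Time passes only in rows, so rows that do not move let the fingers close. It gives the time, the measured TCP pose, the force and the opening at its end, in the units of the state.
- observe(): the state, without advancing time (a new reading comes with each control period).
- snapshot(name): name is "scene" or "top"; returns (picture, depth): 384x512x3 uint8, red, green, blue; 384x512 float32, m along the optical axis (not along the pixel's ray), 0 where there is no reading.
- camera_model(name): a dict with "fovy" (degrees; the focal length in pixels is half the picture's height over the tangent of half this angle, whatever the lens; pixels are square), "cx", "cy" (the principal point, pixels), "distortion" ([k1, k2, p1, p2, k3] as OpenCV has them; the pictures are not rectified), "extrinsics" (4x4, takes a point from world to camera coordinates). Camera axes: x right, y down, z forward; pixel columns grow to the right and rows downward; lengths in m; the calibration is good to about 2 mm. A picture is of the moment at which its call begins. camera_model takes no time and is no camera call.
- hand_in(): hands the job in, once; it reports no verdict.
The state is a dict: "t": time; "q": joint angles; "dq": joint speeds; "effort": joint torques, N m; "eef_pos": TCP position; "eef_rot": TCP orientation; "contact_force": force on the tool from outside, world axes, zero at the start; "moment": the same for the moment, N m; "opening": finger opening in m.
Only numpy, scipy, OpenCV 4.12 (cv2) and the standard library are available. Lean on these libraries where they do the work, as an engineer would, in place of code of your own. Each camera call takes 0.05 s, during which the arm holds its last target.

## Working session

There is one attempt and no reset: what is moved stays moved. The work goes in short steps, Python scripts to look and compute and a tool call to move; the robot and the scene stay as the last step left them, time stands still between calls to the robot, and variables do not carry over. Pictures are saved under pics/ and viewed, and the job is handed in when it is done.

Besides the shell and the picture viewer there is one more tool, called after "Call:" as name([rows], argument=value, ...), one row to a line, values as JSON. arm_command: Moves the arm, as the interface text tells. Its arguments: {"type":"object","properties":{"plan":{"type":"array","items":{"type":"object","properties":{"claw":{"type":"number"},"translation":{"type":"array","items":{"type":"number"}},"turn":{"type":"array","items":{"type":"number"}}}}},"grip_force":{"type":"number"}},"required":["plan"]}

```bash
mkdir -p pics; ls; python3 - <<'E'
from bench import *
import cv2,numpy as np
for n in("scene","top"):
    p,d=snapshot(n); cv2.imwrite(f"pics/{n}0.png",p[:,:,::-1]); np.savez(f"{n}0.npz",p=p,d=d)
    m=camera_model(n);print(n,m)
print(observe())
E
```

```text
pics
scene {'fovy': 54.42913266892656, 'cx': 254.58005516141986, 'cy': 192.87047721060952, 'distortion': array([-0.01058507,  0.        ,  0.        ,  0.        ,  0.        ]), 'extrinsics': array([[-0.79798267,  0.60246242,  0.01620774,  0.43856855],
       [ 0.30292104,  0.42418834, -0.85340676, -0.03404318],
       [-0.52102063, -0.67609414, -0.52099349,  1.45170698],
       [ 0.        ,  0.        ,  0.        ,  1.        ]])}
top {'fovy': 46.75038126094507, 'cx': 255.29306636896928, 'cy': 178.67845857763325, 'distortion': array([-0.08219953,  0.        ,  0.        ,  0.        ,  0.        ]), 'extrinsics': array([[-0.00566825, -0.99996951,  0.0053715 , -0.0094671 ],
       [-0.98487477,  0.00465228, -0.17320522,  0.56890197],
       [ 0.17317495, -0.00627202, -0.98487111,  1.25573085],
       [ 0.        ,  0.        ,  0.        ,  1.        ]])}
{'t': 0.1, 'q': array([-0.85376394,  0.5017857 , -0.42676082,  1.55136229,  0.22078225,
        1.13830137, -0.21029941]), 'dq': array([ 0.00012881, -0.00214188, -0.00118408, -0.00295889, -0.00063325,
        0.00105789, -0.00016593]), 'effort': array([-1.02707581e-02, -5.70812130e+01, -5.83803892e+00, -2.81745493e+01,
        1.05203449e-02,  5.51908204e-03, -4.19499230e-06]), 'eef_pos': array([0.28476451, 0.58364092, 0.25533207]), 'eef_rot': array([ 2.24971858e-01,  9.74364841e-01, -8.75049124e-04, -2.33474721e-04]), 'contact_force': array([-0.30114981, -0.22611509, -0.35932734]), 'moment': array([ 0.00141285,  0.01156523, -0.01624039]), 'opening': 0.0854345173085709}
```

View pics/scene0.png

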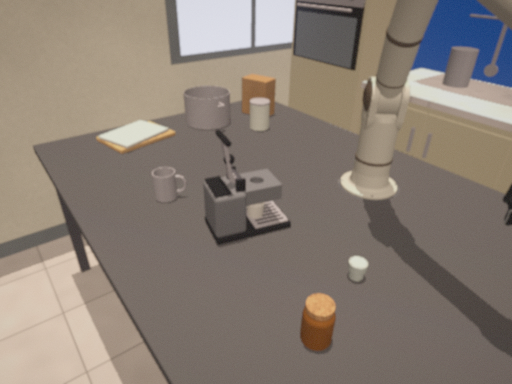

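View pics/top0.png

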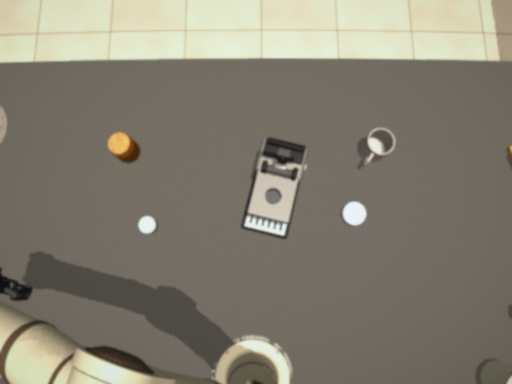

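The capsule is at top (147,225) and scene (357,268). The brewer is at top (273,190), cradle hole about (273,196), with its front (drip tray) toward the robot. Pod is at top (354,213), jug (380,142), jar (122,146).

```bash
cat > h.py <<'E'
import numpy as np,cv2
from bench import *
def K(m):
    f=192/np.tan(np.radians(m["fovy"])/2); return np.array([[f,0,m["cx"]],[0,f,m["cy"]],[0,0,1.]])
def cloud(n,d):
    m=camera_model(n);v,u=np.mgrid[0:384,0:512]
    uv=np.stack([u,v],-1).reshape(-1,1,2).astype(float)
    x=cv2.undistortPoints(uv,K(m),np.array(m["distortion"]))[:,0]
    P=np.c_[x,np.ones(len(x))]*d.reshape(-1,1)
    E=m["extrinsics"];W=(P-E[:3,3])@E[:3,:3]
    return W.reshape(384,512,3)
def proj(n,X):
    m=camera_model(n);E=m["extrinsics"]
    return cv2.projectPoints(np.atleast_2d(X).astype(float),cv2.Rodrigues(E[:3,:3])[0],E[:3,3],K(m),np.array(m["distortion"]))[0][:,0]
def ray(n,u,v,z):
    m=camera_model(n);x=cv2.undistortPoints(np.array([[[u,v]]],float),K(m),np.array(m["distortion"]))[0,0]
    E=m["extrinsics"];R=E[:3,:3];c=-R.T@E[:3,3];d=R.T@np.r_[x,1];return c+d*(z-c[2])/d[2]
E
python3 - <<'E'
from h import *
D={}
for n in("scene","top"):
    z=np.load(n+"0.npz");W=cloud(n,z["d"]);D[n]=(z["p"],z["d"],W)
p,d,W=D["top"]
np.set_printoptions(precision=4,suppress=True)
for nm,(u,v) in dict(cap=(147,225),pod=(354,213),jug=(380,142),jar=(122,146),br=(273,190)).items():
    print(nm,W[v,u],W[v-3:v+4:3,u-3:u+4:3,2].round(3).tolist())
# table
print("table z",np.median(W[250:300,300:450,2]))
for n in D:
    W=D[n][2];p=D[n][0];d=D[n][1]
    c=D["top"][2][225,147]
    m=(np.hypot(W[...,0]-c[0],W[...,1]-c[1])<.06)&(W[...,2]>.012)&(W[...,2]<.08)&(d>0)
    q=W[m];print(n,len(q),q.min(0),q.max(0),q.mean(0), np.histogram(q[:,2],8))
for n,(x0,y0,x1,y1) in dict(top=(95,110,410,250),scene=(190,120,300,250)).items():
    s=2.5 if n=="top" else 5
    cv2.imwrite(f"pics/{n}0z.png",cv2.resize(D[n][0][y0:y1,x0:x1,::-1],None,fx=s,fy=s,interpolation=cv2.INTER_CUBIC)[:600,:800])
for n,(x0,y0,x1,y1) in dict(top=(235,130,315,240)).items():
    cv2.imwrite(f"pics/{n}0y.png",cv2.resize(D[n][0][y0:y1,x0:x1,::-1],None,fx=5,fy=5,interpolation=cv2.INTER_CUBIC))
E
```

```text
cap [0.4334 0.3003 0.0576] [[0.055, 0.052, 0.051], [0.052, 0.058, 0.052], [0.053, 0.053, 0.05]]
pod [ 0.4686 -0.3063  0.0211] [[0.026, 0.031, 0.028], [0.024, 0.021, 0.026], [0.031, 0.026, 0.024]]
jug [ 0.6907 -0.4014  0.0055] [[0.006, 0.012, 0.031], [0.009, 0.006, 0.014], [0.009, 0.007, 0.007]]
jar [0.6543 0.3675 0.112 ] [[0.108, 0.109, 0.112], [0.115, 0.112, 0.109], [0.113, 0.108, 0.114]]
br [ 0.521  -0.0597  0.1429] [[0.164, 0.165, 0.161], [0.125, 0.143, 0.131], [0.143, 0.141, 0.143]]
table z 0.0010827923143984374
scene 360 [0.4113 0.281  0.0128] [0.4627 0.3307 0.0568] [0.4443 0.3102 0.0438] (array([ 27,  22,  14,  13,  32,  28,  46, 178]), array([0.0128, 0.0183, 0.0238, 0.0293, 0.0348, 0.0403, 0.0458, 0.0513,
       0.0568]))
top 246 [0.4106 0.2786 0.0283] [0.4601 0.3262 0.0602] [0.435  0.3007 0.0516] (array([  3,   5,   5,   2,  12,  92, 104,  23]), array([0.0283, 0.0323, 0.0363, 0.0403, 0.0443, 0.0483, 0.0522, 0.0562,
       0.0602]))
```

View pics/top0y.png

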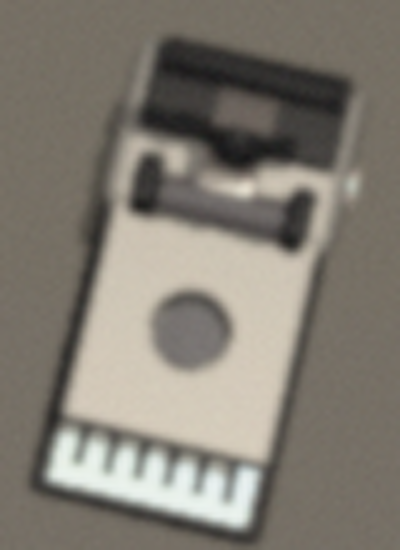

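View pics/scene0z.png

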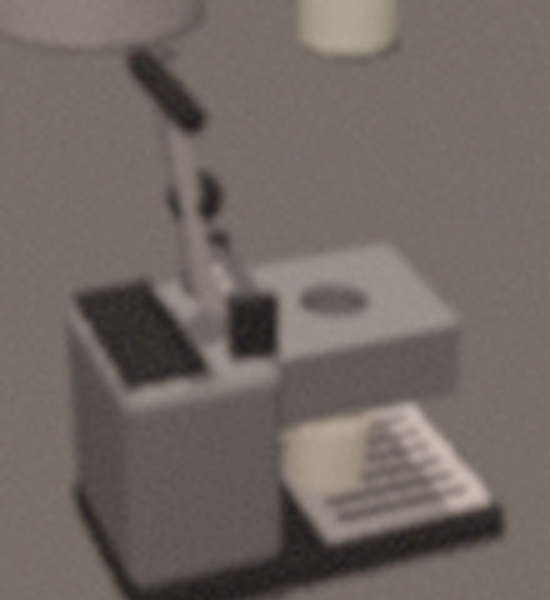

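```bash
cat > fit.py <<'E'
from h import *
from scipy.optimize import least_squares
def contour(n,p,u,v,r,z,name,inv,rlim,ch=None,S=8):
    x0,y0=int(u-r),int(v-r);c=p[y0:y0+2*r,x0:x0+2*r].astype(np.float32)
    g=c.mean(2); G=cv2.resize(g,None,fx=S,fy=S,interpolation=cv2.INTER_CUBIC);G=cv2.GaussianBlur(G,(0,0),S*.6)
    return G,x0,y0,S
def edgefit(n,p,X0,R,z,lo=.6,hi=1.5,NA=90,ang=None):
    """sample image along radii in world plane z; find strongest gradient; fit circle"""
    m=camera_model(n);g=cv2.GaussianBlur(p.astype(np.float32).mean(2),(0,0),.7)
    c=np.array(X0[:2]);
    for it in range(4):
        pts=[]
        A=np.linspace(0,2*np.pi,NA,endpoint=False) if ang is None else ang
        rr=np.linspace(lo*R,hi*R,60)
        for a in A:
            L=np.c_[c[0]+rr*np.cos(a),c[1]+rr*np.sin(a),np.full(60,z)]
            q=proj(n,L).astype(np.float32)
            s=cv2.remap(g,q[:,0].reshape(1,-1),q[:,1].reshape(1,-1),cv2.INTER_CUBIC)[0]
            ds=np.abs(np.gradient(s)); k=ds.argmax()
            w=ds[max(0,k-6):k+7]; 
            r=(rr[max(0,k-6):k+7]*w).sum()/w.sum()
            pts.append(c+r*np.array([np.cos(a),np.sin(a)]))
        pts=np.array(pts)
        f=least_squares(lambda t:np.hypot(*(pts-t[:2]).T)-t[2],[*c,R],loss="soft_l1",f_scale=.001)
        c=f.x[:2]
    res=np.hypot(*(pts-c).T)-f.x[2]
    return f.x,np.median(np.abs(res))
E
python3 - <<'E'
from fit import *
np.set_printoptions(precision=4,suppress=True)
P={n:np.load(n+"0.npz")["p"] for n in("top","scene")}
g0=ray("top",235+191/5,130+330/5,.16);print("hole guess",g0, ray("scene",190+335/5,120+300/5,.16))
for n in P:
    print(n,"hole",edgefit(n,P[n],g0,.0215,.16,.6,1.4))
    g=ray(n,*((147,225) if n=="top" else (357.5,264)),.052)
    print(n,"cap top",g,edgefit(n,P[n],g,.025,.052,.6,1.3))
    g=ray(n,354,213,.025)
print("pod",edgefit("top",P["top"],ray("top",354,213,.025),.035,.025,.6,1.3))
print("jar",edgefit("top",P["top"],ray("top",120,141,.11),.034,.11,.6,1.3))
E
```

```text
hole guess [ 0.5023 -0.0593  0.16  ] [ 0.505  -0.0511  0.16  ]
top hole (array([ 0.5033, -0.0581,  0.0216]), np.float64(0.0006750160852983626))
top cap top [0.4338 0.3017 0.052 ] (array([0.4358, 0.3031, 0.0253]), np.float64(0.0005924664618338366))
scene hole (array([ 0.5057, -0.0534,  0.02  ]), np.float64(0.0010500907581239248))
scene cap top [0.4444 0.3098 0.052 ] (array([0.4369, 0.3054, 0.0257]), np.float64(0.0009096045355659436))
pod (array([ 0.4685, -0.3056,  0.0354]), np.float64(0.000600453842073554))
jar (array([0.6645, 0.379 , 0.0317]), np.float64(0.0006085983049529987))
```

```bash
python3 - <<'E'
from fit import *
np.set_printoptions(precision=4,suppress=True)
T=lambda a,b:ray("top",235+a/5,130+b/5,.16)[:2]
l=[T(105,235),T(62,415)];r=[T(318,250),T(268,462)]
f=[T(62,418),T(268,462)]
for e in(l,r,f):
    d=e[0]-e[1];print(e,np.degrees(np.arctan2(d[1],d[0])),np.linalg.norm(d))
S=lambda a,b:ray("scene",190+a/5,120+b/5,.16)[:2]
q=[S(460,322),S(392,245),S(275,357),S(250,268)]
print(q)
# depth handle: points
z=np.load("scene0.npz");W=cloud("scene",z["d"])
hy=W[...,2];m=(hy>.17)&(hy<.5)&(np.hypot(W[...,0]-.57,W[...,1]+.05)<.15)
Q=W[m];print(len(Q));
h=Q[Q[:,2]>.27];print(h.mean(0),h.min(0),h.max(0),len(h)); c=h[:,:2]-h[:,:2].mean(0);print(np.linalg.svd(c)[2][0])
z=np.load("top0.npz");W=cloud("top",z["d"]);hy=W[...,2];m=(hy>.17)&(hy<.5)&(np.hypot(W[...,0]-.57,W[...,1]+.05)<.15)
Q=W[m];print(len(Q));h=Q[Q[:,2]>.29];print(h.mean(0),h.min(0),h.max(0),len(h)); 
E
```

```text
[array([ 0.554 , -0.0136]), array([0.4571, 0.0097])] -13.56806032748285 0.09965604399902704
[array([ 0.5453, -0.1281]), array([ 0.4316, -0.0992])] -14.30160459257616 0.11731612915060864
[array([0.4555, 0.0097]), array([ 0.4316, -0.0992])] 77.60054564450418 0.11149374109265998
[array([0.4601, 0.0137]), array([ 0.4313, -0.0871]), array([ 0.5741, -0.0179]), array([ 0.5237, -0.1146])]
598
[ 0.6088 -0.073   0.3079] [ 0.5904 -0.1252  0.2701] [ 0.6233 -0.0351  0.3233] 188
[0.2108 0.9775]
943
[ 0.6022 -0.0833  0.3181] [ 0.5851 -0.1284  0.2904] [ 0.6229 -0.0388  0.3268] 319
```

Call:
arm_command([
  {"claw": -1, "translation": [0, 0, 0], "turn": [0, 0, -0.8]},
  {"claw": -1, "translation": [0, 0, 0], "turn": [0, 0, -0.8]},
  {"claw": -1, "translation": [0, 0, 0], "turn": [0, 0, 0]},
], grip_force=30)

```text
t: 0.4
eef_pos: [0.2848, 0.5839, 0.2557]
eef_rot: [0.114, 0.993, -0.0, -0.0]
contact_force: [-0.2, -0.0, 0.1]
opening: 0.0857
```

```bash
cat > mv.py <<'E'
import sys,numpy as np
from bench import *
from scipy.spatial.transform import Rotation as R
np.set_printoptions(precision=4,suppress=True)
def to(x,y,z,yd=None):
    o=observe();r=R.from_quat(o["eef_rot"]);d=np.array([x,y,z])-o["eef_pos"]
    print("t",round(o["t"],2),"pos",o["eef_pos"],"f",o["contact_force"],"open",round(o["opening"],4))
    print("tool delta",r.inv().apply(d),"zaxis",r.as_matrix()[:,2],"yaxis deg",np.degrees(np.arctan2(r.as_matrix()[1,1],r.as_matrix()[0,1])))
    if yd is not None:
        a=np.radians(yd);Y=np.array([np.cos(a),np.sin(a),0]);Z=np.array([0,0,-1.]);X=np.cross(Y,Z)
        print("turn units",np.degrees((r.inv()*R.from_matrix(np.c_[X,Y,Z])).as_rotvec())/8)
if __name__=="__main__": to(*map(float,sys.argv[1:]))
E
python3 mv.py .436 .304 .11 77
```

```text
t 0.4 pos [0.2848 0.5839 0.2557] f [-0.249  -0.0062  0.1   ] open 0.0857
tool delta [-0.2109 -0.238   0.1458] zaxis [-0.0008 -0.0009 -1.    ] yaxis deg 76.85625027283318
turn units [-0.0075 -0.004  -0.018 ]
```

Call:
arm_command([
  {"claw": -1, "translation": [-0.027, -0.03, 0.018], "turn": [0, 0, 0]},
  {"claw": -1, "translation": [-0.027, -0.03, 0.018], "turn": [0, 0, 0]},
  {"claw": -1, "translation": [-0.027, -0.03, 0.018], "turn": [0, 0, 0]},
  {"claw": -1, "translation": [-0.027, -0.03, 0.018], "turn": [0, 0, 0]},
  {"claw": -1, "translation": [-0.027, -0.03, 0.018], "turn": [0, 0, 0]},
])

```text
t: 0.9
eef_pos: [0.3826, 0.4057, 0.1656]
eef_rot: [0.117, 0.993, -0.0, 0.0]
contact_force: [0.7, 0.4, -0.3]
opening: 0.0854
```

Call:
arm_command([
  {"claw": -1, "translation": [-0.027, -0.03, 0.018], "turn": [0, 0, 0]},
  {"claw": -1, "translation": [-0.027, -0.03, 0.018], "turn": [0, 0, 0]},
  {"claw": -1, "translation": [-0.022, -0.028, 0.02], "turn": [0, 0, 0]},
  {"claw": -1, "translation": [0, 0, 0], "turn": [0, 0, 0]},
])

```text
t: 1.3
eef_pos: [0.4373, 0.2964, 0.1072]
eef_rot: [0.121, 0.993, -0.004, -0.001]
contact_force: [-0.7, 1.0, -0.3]
opening: 0.0849
```

```bash
python3 mv.py .436 .304 .11 77;python3 - <<'E'
from fit import *
np.set_printoptions(precision=4,suppress=True)
for n in("top","scene"):
    p,d=snapshot(n)
    cv2.imwrite(f"pics/{n}1.png",p[:,:,::-1])
E
```

```text
t 1.3 pos [0.4373 0.2964 0.1072] f [-0.7315  0.9691 -0.2976] open 0.0849
tool delta [ 0.0031  0.007  -0.0028] zaxis [-0.0037 -0.007  -1.    ] yaxis deg 76.11081261362345
turn units [-0.0549 -0.0141 -0.1112]
```

View pics/scene1.png

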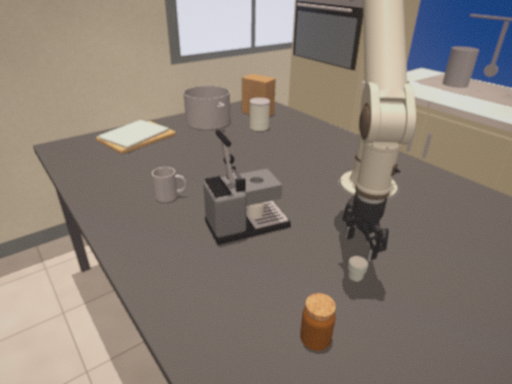

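The scene picture shows the gripper above the capsule (357,268), with both standing clear of everything else. I'll let it settle, then correct.

Call:
arm_command([
  {"claw": -1, "translation": [0, 0, 0], "turn": [0, 0, 0]},
  {"claw": -1, "translation": [0, 0, 0], "turn": [0, 0, 0]},
])

```text
t: 1.6
eef_pos: [0.4356, 0.3063, 0.111]
eef_rot: [0.114, 0.993, 0.001, 0.0]
contact_force: [-0.6, 0.8, -0.2]
opening: 0.0851
```

```bash
python3 mv.py .4365 .3043 .038 77
```

```text
t 1.6 pos [0.4356 0.3063 0.111 ] f [-0.5808  0.7845 -0.1551] open 0.0851
tool delta [-0.0013 -0.0019  0.073 ] zaxis [ 0.0008  0.0016 -1.    ] yaxis deg 76.89994407794195
turn units [ 0.0123  0.0032 -0.0125]
```

Call:
arm_command([
  {"claw": -1, "translation": [-0.001, -0.002, 0.02], "turn": [0, 0, 0]},
  {"claw": -1, "translation": [0, 0, 0.02], "turn": [0, 0, 0]},
  {"claw": -1, "translation": [0, 0, 0.014], "turn": [0, 0, 0]},
  {"claw": -1, "translation": [0, 0, 0.01], "turn": [0, 0, 0]},
  {"claw": -1, "translation": [0, 0, 0], "turn": [0, 0, 0]},
])

```text
t: 2.1
eef_pos: [0.4355, 0.3023, 0.0452]
eef_rot: [0.114, 0.993, -0.001, -0.001]
contact_force: [-0.6, 0.4, -1.4]
opening: 0.0854
```

Call:
arm_command([
  {"claw": 0, "translation": [0, 0, 0], "turn": [0, 0, 0]},
  {"claw": 0.5, "translation": [0, 0, 0], "turn": [0, 0, 0]},
  {"claw": 1, "translation": [0, 0, 0], "turn": [0, 0, 0]},
  {"claw": 1, "translation": [0, 0, 0], "turn": [0, 0, 0]},
  {"claw": 1, "translation": [0, 0, 0], "turn": [0, 0, 0]},
])

```text
t: 2.6
eef_pos: [0.4371, 0.3027, 0.0473]
eef_rot: [0.115, 0.993, 0.001, 0.001]
contact_force: [-1.0, -0.1, 5.9]
opening: 0.0491
```

```bash
python3 mv.py .4365 .3043 .048 77
```

```text
t 2.6 pos [0.4371 0.3027 0.0473] f [-0.9664 -0.0768  5.9245] open 0.0491
tool delta [ 0.001   0.0015 -0.0007] zaxis [ 0.0014  0.0009 -1.    ] yaxis deg 76.79661829468102
turn units [ 0.0089  0.0084 -0.0254]
```

Call:
arm_command([
  {"claw": 1, "translation": [0, 0, -0.01], "turn": [0, 0, 0]},
  {"claw": 1, "translation": [0, 0, -0.03], "turn": [0, 0, 0]},
  {"claw": 1, "translation": [0, 0, -0.045], "turn": [0, 0, 0]},
  {"claw": 1, "translation": [0, 0, -0.045], "turn": [0, 0, 0]},
  {"claw": 1, "translation": [0, 0, -0.045], "turn": [0, 0, 0]},
])

```text
t: 3.1
eef_pos: [0.436, 0.3018, 0.2234]
eef_rot: [0.115, 0.993, -0.0, -0.0]
contact_force: [1.2, -0.2, -1.6]
opening: 0.0483
```

Call:
arm_command([
  {"claw": 1, "translation": [0, 0, -0.027], "turn": [0, 0, 0]},
  {"claw": 1, "translation": [0, 0, 0], "turn": [0, 0, 0]},
  {"claw": 1, "translation": [0, 0, 0], "turn": [0, 0, 0]},
])

```text
t: 3.4
eef_pos: [0.4366, 0.3019, 0.249]
eef_rot: [0.115, 0.993, 0.0, 0.001]
contact_force: [-0.2, 0.0, -1.9]
opening: 0.0491
```

```bash
python3 mv.py .5042 -.0565 .245 77
```

```text
t 3.4 pos [0.4366 0.3019 0.249 ] f [-0.1742  0.0221 -1.9205] open 0.0491
tool delta [-0.1477 -0.3335  0.004 ] zaxis [ 0.0015  0.0003 -1.    ] yaxis deg 76.7859645571897
turn units [ 0.0047  0.0097 -0.0268]
```

Call:
arm_command([
  {"claw": 1, "translation": [-0.012, -0.027, 0], "turn": [0, 0, 0]},
  {"claw": 1, "translation": [-0.016, -0.036, 0], "turn": [0, 0, 0]},
  {"claw": 1, "translation": [-0.016, -0.036, 0], "turn": [0, 0, 0]},
  {"claw": 1, "translation": [-0.016, -0.036, 0], "turn": [0, 0, 0]},
  {"claw": 1, "translation": [-0.016, -0.036, 0], "turn": [0, 0, 0]},
])

```text
t: 3.9
eef_pos: [0.4701, 0.1163, 0.2464]
eef_rot: [0.115, 0.993, -0.001, -0.002]
contact_force: [0.2, 0.1, -0.5]
opening: 0.0494
```

Call:
arm_command([
  {"claw": 1, "translation": [-0.016, -0.036, 0], "turn": [0, 0, 0]},
  {"claw": 1, "translation": [-0.016, -0.036, 0], "turn": [0, 0, 0]},
  {"claw": 1, "translation": [-0.016, -0.036, 0], "turn": [0, 0, 0]},
  {"claw": 1, "translation": [-0.014, -0.032, 0], "turn": [0, 0, 0]},
  {"claw": 1, "translation": [-0.01, -0.022, 0], "turn": [0, 0, 0]},
])

```text
t: 4.4
eef_pos: [0.5031, -0.059, 0.2463]
eef_rot: [0.116, 0.993, -0.0, -0.002]
contact_force: [0.1, 1.2, -0.1]
opening: 0.049
```

Call:
arm_command([
  {"claw": 1, "translation": [0, 0, 0], "turn": [0, 0, 0]},
  {"claw": 1, "translation": [0, 0, 0], "turn": [0, 0, 0]},
  {"claw": 1, "translation": [0, 0, 0], "turn": [0, 0, 0]},
])

```text
t: 4.7
eef_pos: [0.5037, -0.0545, 0.2472]
eef_rot: [0.114, 0.993, 0.0, -0.001]
contact_force: [-0.2, 0.0, -1.1]
opening: 0.0491
```

```bash
python3 mv.py .5042 -.0565 .245 77;python3 - <<'E'
from fit import *
for n in("top","scene"):
    p,d=snapshot(n);np.savez(f"{n}2.npz",p=p,d=d)
    x,y=(235,130) if n=="top" else (190,110)
    cv2.imwrite(f"pics/{n}2.png",cv2.resize(p[y:y+120,x:x+130,::-1],None,fx=5,fy=5,interpolation=cv2.INTER_CUBIC))
E
```

```text
t 4.7 pos [ 0.5037 -0.0545  0.2472] f [-0.2191  0.0464 -1.0833] open 0.0491
tool delta [-0.0009 -0.0018  0.0022] zaxis [-0.0023  0.0009 -1.    ] yaxis deg 76.89535412006644
turn units [ 0.0027 -0.0176 -0.0131]
```

View pics/scene2.png

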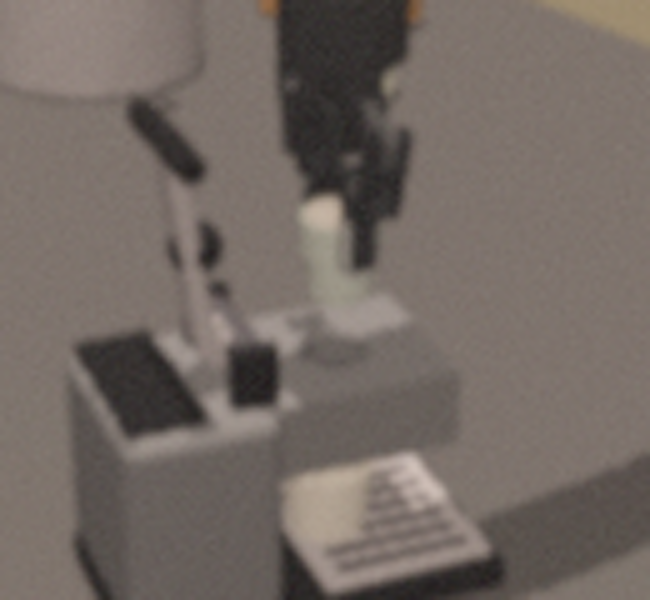

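View pics/top2.png

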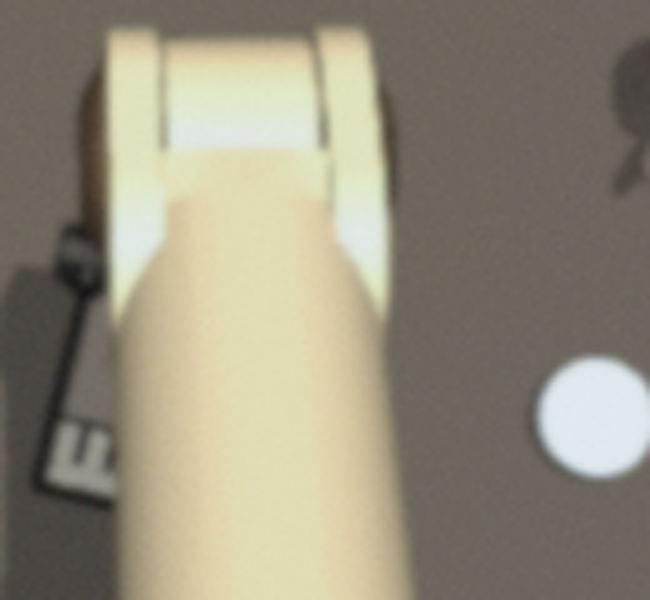

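The scene picture shows the capsule held at about (325,245), above the cradle hole at about (335,345). The top view is blocked by the arm. I'll overlay a model to check tilt and offset.

```bash
cat > ov.py <<'E'
from fit import *
def ov(p,out,circs,x,y,s=6,w=110,h=100,n="scene"):
    im=cv2.resize(p[y:y+h,x:x+w,::-1],None,fx=s,fy=s,interpolation=cv2.INTER_CUBIC)
    for (c,r,z,col) in circs:
        a=np.linspace(0,2*np.pi,60);q=proj(n,np.c_[c[0]+r*np.cos(a),c[1]+r*np.sin(a),np.full(60,z)])
        q=((q-[x,y]+.5)*s-.5).round().astype(int);cv2.polylines(im,[q.reshape(-1,1,2)],True,col,1)
    cv2.imwrite(out,im)
E
python3 - <<'E'
from ov import *
p=np.load("scene2.npz")["p"]
# scene bias: cap scene meas - avg ~ (+.0005,+.0011); hole (.5057,-.0534)
c=(.5037+.0005,-.0545+.0012);f=.2472-.047
print(edgefit("scene",np.load("scene0.npz")["p"],(.5057,-.0534),.0215,.16,.7,1.3))
ov(p,"pics/ov2.png",[(c,.025,f+.052,(0,0,255)),(c,.025,f+.03,(0,0,255)),(c,.02,f+.03,(0,255,0)),(c,.0175,f,(0,255,0)),((.5057,-.0534),.0227,.16,(255,0,0)),((.5042,-.0565),.0227,.16,(0,255,255))],210,110)
E
```

```text
(array([ 0.50537938, -0.0536217 ,  0.02007717]), np.float64(0.0008615888891228708))
```

View pics/ov2.png

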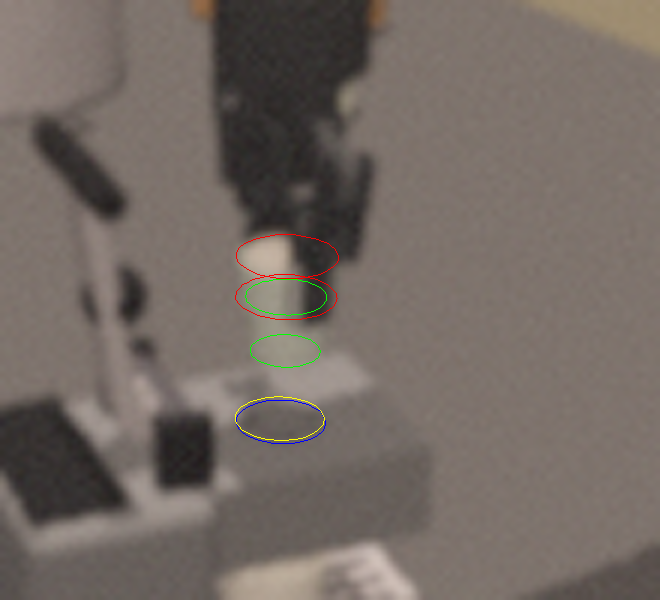

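The outline of an upright capsule fits the picture well. Next I correct by the grasp-derived bias and descend.

```bash
python3 mv.py .5046 -.0577 .212 77
```

```text
t 4.8 pos [ 0.5041 -0.0544  0.2478] f [-1.5669  0.5298 -0.7786] open 0.049
tool delta [-0.0012 -0.0032  0.0358] zaxis [-0.0011  0.0006 -1.    ] yaxis deg 76.93534282827652
turn units [ 0.0022 -0.0088 -0.0081]
```

Call:
arm_command([
  {"claw": 1, "translation": [-0.001, -0.003, 0.012], "turn": [0, 0, 0]},
  {"claw": 1, "translation": [0, 0, 0.012], "turn": [0, 0, 0]},
  {"claw": 1, "translation": [0, 0, 0.01], "turn": [0, 0, 0]},
  {"claw": 1, "translation": [0, 0, 0], "turn": [0, 0, 0]},
  {"claw": 1, "translation": [0, 0, 0], "turn": [0, 0, 0]},
])

```text
t: 5.3
eef_pos: [0.5046, -0.0588, 0.2137]
eef_rot: [0.115, 0.993, 0.0, -0.001]
contact_force: [0.2, 0.3, 0.3]
opening: 0.0489
```

```bash
python3 mv.py .5046 -.0577 .203 77;python3 - <<'E'
from ov import *
o=observe();p,d=snapshot("scene");e=o["eef_pos"];f=e[2]-.047
c=(e[0]+.0005,e[1]+.0025)
ov(p,"pics/ov3.png",[(c,.025,f+.052,(0,0,255)),(c,.02,f+.03,(0,255,0)),(c,.0175,f,(0,255,0)),((.5055,-.0535),.0227,.16,(255,0,0))],225,140,10,70,60)
E
```

```text
t 5.3 pos [ 0.5046 -0.0588  0.2137] f [0.2416 0.3081 0.3238] open 0.0489
tool delta [0.0002 0.0011 0.0107] zaxis [-0.0012  0.0003 -1.    ] yaxis deg 76.809930850969
turn units [ 0.0001 -0.0091 -0.0238]
```

View pics/ov3.png

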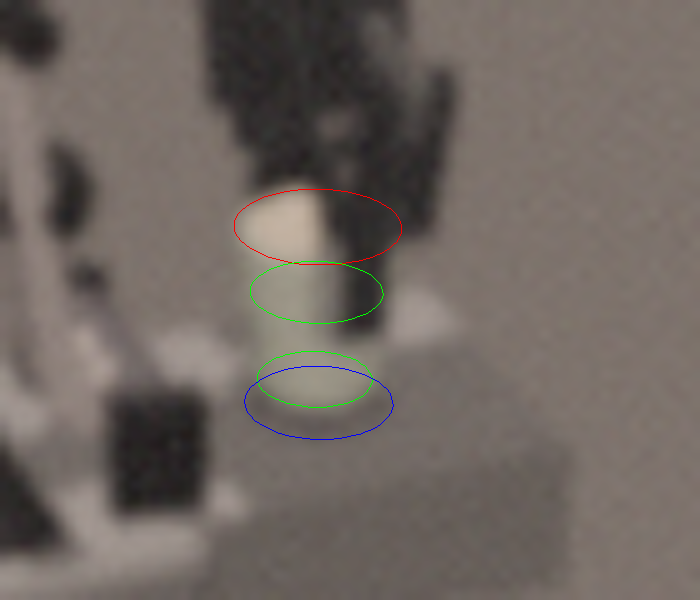

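The capsule foot at (315,380) sits centred over the blue hole outline at (318,402). Descending in small steps while watching the force.

Call:
arm_command([
  {"claw": 1, "translation": [0, 0.001, 0.003], "turn": [0, 0, 0]},
  {"claw": 1, "translation": [0, 0, 0.003], "turn": [0, 0, 0]},
  {"claw": 1, "translation": [0, 0, 0.003], "turn": [0, 0, 0]},
  {"claw": 1, "translation": [0, 0, 0], "turn": [0, 0, 0]},
])

```text
t: 5.75
eef_pos: [0.5047, -0.058, 0.2049]
eef_rot: [0.115, 0.993, 0.0, -0.0]
contact_force: [-0.1, 0.5, -0.3]
opening: 0.0491
```

Call:
arm_command([
  {"claw": 1, "translation": [0, 0, 0.002], "turn": [0, 0, 0]},
  {"claw": 1, "translation": [0, 0, 0], "turn": [0, 0, 0]},
])

```text
t: 5.95
eef_pos: [0.505, -0.058, 0.2031]
eef_rot: [0.115, 0.993, -0.0, -0.0]
contact_force: [0.2, 0.1, -0.6]
opening: 0.0491
```

Call:
arm_command([
  {"claw": 1, "translation": [0, 0, 0.002], "turn": [0, 0, 0]},
  {"claw": 1, "translation": [0, 0, 0], "turn": [0, 0, 0]},
])

```text
t: 6.15
eef_pos: [0.5049, -0.058, 0.2011]
eef_rot: [0.115, 0.993, 0.0, -0.0]
contact_force: [-0.3, -0.6, -0.8]
opening: 0.0492
```

Call:
arm_command([
  {"claw": 1, "translation": [0, 0, 0.002], "turn": [0, 0, 0]},
  {"claw": 1, "translation": [0, 0, 0.002], "turn": [0, 0, 0]},
  {"claw": 1, "translation": [0, 0, 0], "turn": [0, 0, 0]},
])

```text
t: 6.45
eef_pos: [0.5048, -0.058, 0.1969]
eef_rot: [0.115, 0.993, -0.0, -0.0]
contact_force: [-0.4, 0.1, 0.1]
opening: 0.0488
```

Call:
arm_command([
  {"claw": 1, "translation": [0, 0, 0.002], "turn": [0, 0, 0]},
  {"claw": 1, "translation": [0, 0, 0.002], "turn": [0, 0, 0]},
  {"claw": 1, "translation": [0, 0, 0], "turn": [0, 0, 0]},
])

```text
t: 6.75
eef_pos: [0.5048, -0.058, 0.1929]
eef_rot: [0.115, 0.993, 0.0, -0.0]
contact_force: [0.4, 0.4, -0.7]
opening: 0.0494
```

Call:
arm_command([
  {"claw": 1, "translation": [0, 0, 0.002], "turn": [0, 0, 0]},
  {"claw": 1, "translation": [0, 0, 0], "turn": [0, 0, 0]},
])

```text
t: 6.95
eef_pos: [0.5049, -0.058, 0.191]
eef_rot: [0.115, 0.993, 0.0, -0.0]
contact_force: [0.6, 1.3, -0.6]
opening: 0.0491
```

Call:
arm_command([
  {"claw": 1, "translation": [0, 0, 0.001], "turn": [0, 0, 0]},
  {"claw": 1, "translation": [0, 0, 0], "turn": [0, 0, 0]},
])

```text
t: 7.15
eef_pos: [0.505, -0.058, 0.1902]
eef_rot: [0.115, 0.993, 0.0, -0.0]
contact_force: [0.6, 0.4, -0.8]
opening: 0.049
```

Call:
arm_command([
  {"claw": 1, "translation": [0, 0, 0.0007], "turn": [0, 0, 0]},
  {"claw": 1, "translation": [0, 0, 0], "turn": [0, 0, 0]},
])

```text
t: 7.35
eef_pos: [0.5051, -0.058, 0.1895]
eef_rot: [0.115, 0.993, 0.0, -0.0]
contact_force: [-0.5, 0.4, -0.1]
opening: 0.0489
```

Call:
arm_command([
  {"claw": 1, "translation": [0, 0, 0.0006], "turn": [0, 0, 0]},
  {"claw": 1, "translation": [0, 0, 0], "turn": [0, 0, 0]},
])

```text
t: 7.55
eef_pos: [0.5052, -0.058, 0.1893]
eef_rot: [0.115, 0.993, -0.0, 0.0]
contact_force: [-0.8, 0.5, 2.9]
opening: 0.0488
```

Contact: +2.9 N at the height expected for the seat. Releasing.

Call:
arm_command([
  {"claw": -0.2, "translation": [0, 0, 0], "turn": [0, 0, 0]},
  {"claw": -0.3, "translation": [0, 0, 0], "turn": [0, 0, 0]},
  {"claw": -0.6, "translation": [0, 0, 0], "turn": [0, 0, 0]},
  {"claw": -0.8, "translation": [0, 0, 0], "turn": [0, 0, 0]},
  {"claw": -0.8, "translation": [0, 0, 0], "turn": [0, 0, 0]},
])

```text
t: 8.05
eef_pos: [0.505, -0.058, 0.1889]
eef_rot: [0.115, 0.993, 0.0, -0.0]
contact_force: [0.2, -0.5, -0.6]
opening: 0.077
```

Call:
arm_command([
  {"claw": -0.8, "translation": [0, 0, -0.01], "turn": [0, 0, 0]},
  {"claw": -0.8, "translation": [0, 0, -0.02], "turn": [0, 0, 0]},
  {"claw": -0.8, "translation": [0, 0, -0.03], "turn": [0, 0, 0]},
  {"claw": -0.8, "translation": [0, 0, -0.04], "turn": [0, 0, 0]},
  {"claw": 0, "translation": [0, 0, -0.04], "turn": [0, 0, 0]},
])

```text
t: 8.55
eef_pos: [0.5047, -0.0579, 0.3309]
eef_rot: [0.115, 0.993, 0.0, -0.0]
contact_force: [0.7, 0.5, 0.0]
opening: 0.0644
```

```bash
python3 mv.py .5046 -.0577 .40 77;python3 - <<'E'
from ov import *
p,d=snapshot("scene");np.savez("scene4.npz",p=p,d=d)
c=(.5055,-.055)
ov(p,"pics/ov4.png",[(c,.025,.194,(0,0,255)),(c,.025,.172,(0,0,255))],200,110,7,100,80)
E
```

```text
t 8.55 pos [ 0.5047 -0.0579  0.3309] f [0.7061 0.5206 0.032 ] open 0.0644
tool delta [ 0.0001  0.0002 -0.0691] zaxis [-0.0002  0.0002 -1.    ] yaxis deg 76.81249235707139
turn units [ 0.0009 -0.0018 -0.0234]
```

View pics/ov4.png

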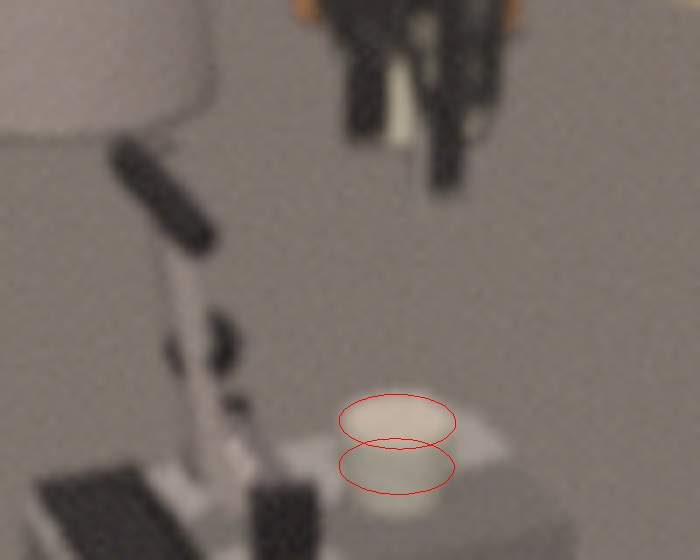

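The capsule stands upright in the cradle at (397,450) and matches the predicted outline. The clamp is still up, handle at (165,195). Next I go behind the handle with the fingers shut.

Call:
arm_command([
  {"claw": 0.5, "translation": [0, 0, -0.03], "turn": [0, 0, 0]},
  {"claw": 1, "translation": [0, 0, -0.03], "turn": [0, 0, 0]},
  {"claw": 1, "translation": [-0.02, 0, 0], "turn": [0, 0, 0]},
  {"claw": 1, "translation": [-0.035, 0, 0], "turn": [0, 0, 0]},
  {"claw": 1, "translation": [-0.035, 0, 0], "turn": [0, 0, 0]},
])

```text
t: 9.1
eef_pos: [0.5937, -0.0788, 0.3906]
eef_rot: [0.115, 0.993, -0.0, 0.001]
contact_force: [0.3, -0.4, 1.3]
opening: -0.0002
```

Call:
arm_command([
  {"claw": 1, "translation": [-0.03, 0, 0], "turn": [0, 0, 0]},
  {"claw": 1, "translation": [-0.02, 0, 0], "turn": [0, 0, 0]},
  {"claw": 1, "translation": [0, 0, 0], "turn": [0, 0, 0]},
  {"claw": 1, "translation": [0, 0, 0], "turn": [0, 0, 0]},
])

```text
t: 9.5
eef_pos: [0.6411, -0.0898, 0.3887]
eef_rot: [0.115, 0.993, 0.0, -0.001]
contact_force: [-0.0, -0.2, -0.2]
opening: 0.0
```

```bash
python3 mv.py .6365 -.0884 .318 77;python3 - <<'E'
from ov import *
p,d=snapshot("scene")
cv2.imwrite("pics/s5.png",cv2.resize(p[60:200,170:310,::-1],None,fx=4,fy=4,interpolation=cv2.INTER_CUBIC))
E
```

```text
t 9.5 pos [ 0.6411 -0.0898  0.3887] f [-0.0128 -0.1699 -0.1585] open 0.0
tool delta [0.0047 0.0003 0.0707] zaxis [-0.001   0.0005 -1.    ] yaxis deg 76.80735075996466
turn units [ 0.0016 -0.0077 -0.0241]
```

View pics/s5.png

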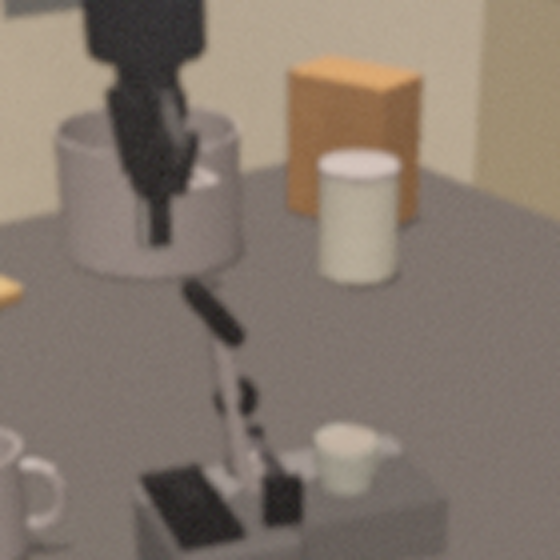

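The gripper is behind and above the handle: fingertip at (158,240), handle at (213,312). Descending behind it.

Call:
arm_command([
  {"claw": 1, "translation": [0, 0, 0.02], "turn": [0, 0, 0]},
  {"claw": 1, "translation": [0, 0, 0.025], "turn": [0, 0, 0]},
  {"claw": 1, "translation": [0, 0, 0.02], "turn": [0, 0, 0]},
  {"claw": 1, "translation": [0, 0, 0.005], "turn": [0, 0, 0]},
  {"claw": 1, "translation": [0, 0, 0], "turn": [0, 0, 0]},
])

```text
t: 10.05
eef_pos: [0.6405, -0.0898, 0.319]
eef_rot: [0.115, 0.993, -0.0, -0.001]
contact_force: [-0.2, -0.5, 0.2]
opening: -0.0001
```

Call:
arm_command([
  {"claw": 1, "translation": [0.008, 0, 0], "turn": [0, 0, 0]},
  {"claw": 1, "translation": [0.008, 0, 0], "turn": [0, 0, 0]},
  {"claw": 1, "translation": [0, 0, 0], "turn": [0, 0, 0]},
])

```text
t: 10.35
eef_pos: [0.6252, -0.0859, 0.3205]
eef_rot: [0.115, 0.993, -0.0, 0.001]
contact_force: [0.1, -0.1, 0.3]
opening: -0.0002
```

```bash
python3 mv.py .6365 -.0884 .318 77;python3 - <<'E'
from ov import *
p,d=snapshot("scene")
cv2.imwrite("pics/s6.png",cv2.resize(p[60:200,170:310,::-1],None,fx=4,fy=4,interpolation=cv2.INTER_CUBIC))
E
```

```text
t 10.35 pos [ 0.6252 -0.0859  0.3205] f [ 0.1363 -0.0657  0.3497] open -0.0002
tool delta [-0.0116  0.0002  0.0025] zaxis [ 0.0015 -0.0002 -1.    ] yaxis deg 76.82164343381588
turn units [ 0.0008  0.0105 -0.0223]
```

View pics/s6.png

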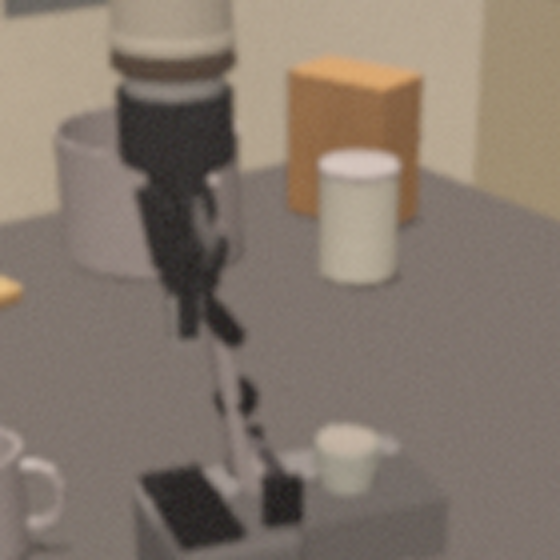

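Finger stands just behind the handle (fingertip at (187,335), handle (225,320)). Pulling the clamp forward along its arc.

Call:
arm_command([
  {"claw": 1, "translation": [0.01, 0, -0.003], "turn": [0, 0, 0]},
  {"claw": 1, "translation": [0.012, 0, -0.003], "turn": [0, 0, 0]},
  {"claw": 1, "translation": [0.012, 0, -0.003], "turn": [0, 0, 0]},
  {"claw": 1, "translation": [0.012, 0, -0.003], "turn": [0, 0, 0]},
  {"claw": 1, "translation": [0.012, 0, -0.003], "turn": [0, 0, 0]},
])

```text
t: 10.9
eef_pos: [0.568, -0.0731, 0.334]
eef_rot: [0.115, 0.993, -0.0, -0.0]
contact_force: [2.7, -0.8, -2.6]
opening: -0.0
```

Call:
arm_command([
  {"claw": 1, "translation": [0.012, 0, 0.002], "turn": [0, 0, 0]},
  {"claw": 1, "translation": [0.012, 0, 0.003], "turn": [0, 0, 0]},
  {"claw": 1, "translation": [0.012, 0, 0.004], "turn": [0, 0, 0]},
  {"claw": 1, "translation": [0, 0, 0], "turn": [0, 0, 0]},
])

```text
t: 11.3
eef_pos: [0.5322, -0.0643, 0.3252]
eef_rot: [0.115, 0.993, -0.0, -0.001]
contact_force: [-0.1, -0.6, 0.7]
opening: -0.0
```

```bash
python3 mv.py .6365 -.0884 .318 77;python3 - <<'E'
from ov import *
p,d=snapshot("scene")
cv2.imwrite("pics/s7.png",cv2.resize(p[60:200,170:310,::-1],None,fx=4,fy=4,interpolation=cv2.INTER_CUBIC))
E
```

```text
t 11.3 pos [ 0.5322 -0.0643  0.3252] f [-0.1017 -0.5627  0.683 ] open -0.0
tool delta [-0.1071  0.0003  0.007 ] zaxis [-0.0015 -0.0001 -1.    ] yaxis deg 76.8241324945745
turn units [-0.0029 -0.0107 -0.022 ]
```

View pics/s7.png

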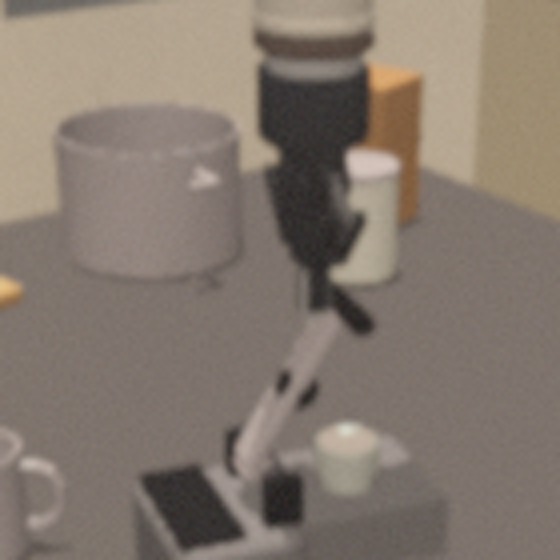

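The clamp follows: the bar now leans forward, handle at (350,310), touching the fingertip. Continue to about 0.75 rad.

Call:
arm_command([
  {"claw": 1, "translation": [0.01, 0, 0], "turn": [0, 0, 0]},
  {"claw": 1, "translation": [0.01, 0, 0.003], "turn": [0, 0, 0]},
  {"claw": 1, "translation": [0.009, 0, 0.004], "turn": [0, 0, 0]},
  {"claw": 1, "translation": [0, 0, 0], "turn": [0, 0, 0]},
])

```text
t: 11.75
eef_pos: [0.5042, -0.0578, 0.3173]
eef_rot: [0.115, 0.993, -0.0, -0.001]
contact_force: [-0.0, 0.4, 0.2]
opening: 0.0001
```

Call:
arm_command([
  {"claw": 1, "translation": [-0.006, 0, -0.01], "turn": [0, 0, 0]},
  {"claw": 1, "translation": [0, 0, -0.03], "turn": [0, 0, 0]},
  {"claw": 1, "translation": [0.01, 0, 0], "turn": [0, 0, 0]},
  {"claw": 1, "translation": [0.02, 0, 0], "turn": [0, 0, 0]},
  {"claw": 1, "translation": [0, 0, 0], "turn": [0, 0, 0]},
])

```text
t: 12.25
eef_pos: [0.4814, -0.0522, 0.3585]
eef_rot: [0.115, 0.993, -0.0, -0.0]
contact_force: [0.6, -0.7, 0.2]
opening: -0.0
```

```bash
python3 mv.py .6365 -.0884 .318 77;python3 - <<'E'
from ov import *
p,d=snapshot("scene")
cv2.imwrite("pics/s8.png",cv2.resize(p[60:200,170:310,::-1],None,fx=4,fy=4,interpolation=cv2.INTER_CUBIC))
E
```

```text
t 12.25 pos [ 0.4814 -0.0522  0.3585] f [ 0.6045 -0.6666  0.1785] open -0.0
tool delta [-0.1593  0.0001  0.0404] zaxis [-0.0008 -0.     -1.    ] yaxis deg 76.83611686332121
turn units [-0.0015 -0.0052 -0.0205]
```

View pics/s8.png

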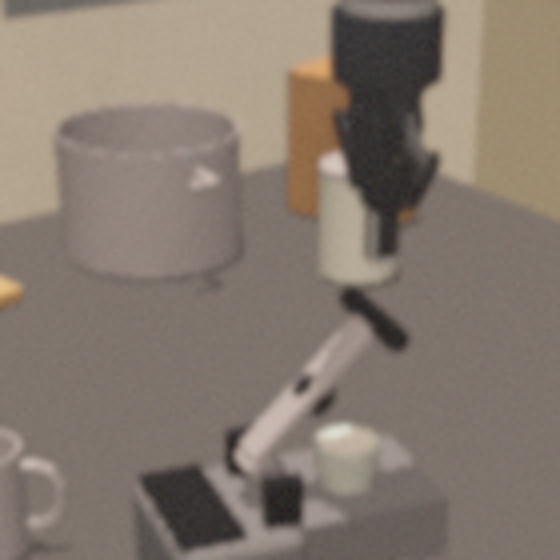

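Handle at (375,318), fingertip at (385,250) directly above it. Pressing down along the arc.

Call:
arm_command([
  {"claw": 1, "translation": [0, 0, 0.015], "turn": [0, 0, 0]},
  {"claw": 1, "translation": [0, 0, 0.015], "turn": [0, 0, 0]},
  {"claw": 1, "translation": [0.004, 0, 0.01], "turn": [0, 0, 0]},
  {"claw": 1, "translation": [0.005, 0, 0.01], "turn": [0, 0, 0]},
  {"claw": 1, "translation": [0, 0, 0], "turn": [0, 0, 0]},
])

```text
t: 12.8
eef_pos: [0.472, -0.05, 0.3076]
eef_rot: [0.115, 0.993, 0.0, -0.002]
contact_force: [0.0, -0.3, -0.3]
opening: 0.0001
```

Call:
arm_command([
  {"claw": 1, "translation": [0.006, 0, 0.008], "turn": [0, 0, 0]},
  {"claw": 1, "translation": [0.006, 0, 0.008], "turn": [0, 0, 0]},
  {"claw": 1, "translation": [0.005, 0, 0.008], "turn": [0, 0, 0]},
  {"claw": 1, "translation": [0.004, 0, 0.006], "turn": [0, 0, 0]},
  {"claw": 1, "translation": [0, 0, 0], "turn": [0, 0, 0]},
])

```text
t: 13.3
eef_pos: [0.4532, -0.0459, 0.2772]
eef_rot: [0.115, 0.993, 0.0, -0.0]
contact_force: [-0.1, 0.1, -0.9]
opening: 0.0
```

```bash
python3 mv.py .6365 -.0884 .318 77;python3 - <<'E'
from ov import *
p,d=snapshot("scene")
cv2.imwrite("pics/s9.png",cv2.resize(p[100:220,190:310,::-1],None,fx=5,fy=5,interpolation=cv2.INTER_CUBIC))
E
```

```text
t 13.3 pos [ 0.4532 -0.0459  0.2772] f [-0.1129  0.0957 -0.8793] open 0.0
tool delta [-0.1881  0.0004 -0.041 ] zaxis [-0.0009  0.0001 -1.    ] yaxis deg 76.81424453583921
turn units [-0.0007 -0.0062 -0.0232]
```

View pics/s9.png

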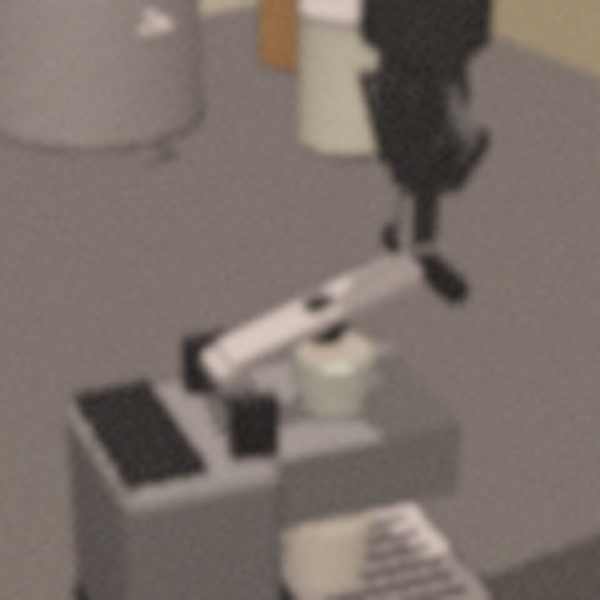

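The foot is just above the capsule (330,335), and the fingertip is on the handle at (420,250). Now small steps, watching for the seat drive and the stop.

Call:
arm_command([
  {"claw": 1, "translation": [0.003, 0, 0.004], "turn": [0, 0, 0]},
  {"claw": 1, "translation": [0.003, 0, 0.004], "turn": [0, 0, 0]},
  {"claw": 1, "translation": [0.001, 0, 0.003], "turn": [0, 0, 0]},
  {"claw": 1, "translation": [0, 0, 0], "turn": [0, 0, 0]},
])

```text
t: 13.75
eef_pos: [0.4462, -0.0443, 0.2665]
eef_rot: [0.115, 0.993, -0.0, -0.0]
contact_force: [-0.6, -1.0, 0.3]
opening: -0.0001
```

Call:
arm_command([
  {"claw": 1, "translation": [0, 0, 0.001], "turn": [0, 0, 0]},
  {"claw": 1, "translation": [0, 0, 0.001], "turn": [0, 0, 0]},
])

```text
t: 13.95
eef_pos: [0.446, -0.0442, 0.2649]
eef_rot: [0.115, 0.993, -0.0, -0.001]
contact_force: [-3.5, 0.9, 5.1]
opening: 0.0002
```

Call:
arm_command([
  {"claw": 1, "translation": [0, 0, 0.001], "turn": [0, 0, 0]},
  {"claw": 1, "translation": [0, 0, 0.001], "turn": [0, 0, 0]},
])

```text
t: 14.15
eef_pos: [0.4456, -0.0441, 0.2635]
eef_rot: [0.115, 0.993, -0.0, -0.001]
contact_force: [-7.6, 1.7, 11.0]
opening: -0.0002
```

Call:
arm_command([
  {"claw": 1, "translation": [0.002, 0, 0], "turn": [0, 0, 0]},
  {"claw": 1, "translation": [0, 0, 0], "turn": [0, 0, 0]},
])

```text
t: 14.35
eef_pos: [0.4451, -0.044, 0.2635]
eef_rot: [0.115, 0.993, -0.0, 0.001]
contact_force: [-1.3, 0.1, 4.8]
opening: 0.0005
```

Call:
arm_command([
  {"claw": 1, "translation": [0.0004, 0, 0.001], "turn": [0, 0, 0]},
  {"claw": 1, "translation": [0, 0, 0], "turn": [0, 0, 0]},
])

```text
t: 14.55
eef_pos: [0.4448, -0.0439, 0.2627]
eef_rot: [0.115, 0.993, -0.0, 0.001]
contact_force: [-0.8, -0.6, 7.1]
opening: -0.0004
```

Call:
arm_command([
  {"claw": 1, "translation": [0.0004, 0, 0.001], "turn": [0, 0, 0]},
  {"claw": 1, "translation": [0, 0, 0], "turn": [0, 0, 0]},
])

```text
t: 14.75
eef_pos: [0.4445, -0.0438, 0.2618]
eef_rot: [0.115, 0.993, -0.0, 0.001]
contact_force: [-2.8, -0.3, 7.7]
opening: -0.0002
```

Call:
arm_command([
  {"claw": 1, "translation": [0.0005, 0, 0.001], "turn": [0, 0, 0]},
  {"claw": 1, "translation": [0.0005, 0, 0.001], "turn": [0, 0, 0]},
])

```text
t: 14.95
eef_pos: [0.4437, -0.0436, 0.26]
eef_rot: [0.115, 0.993, -0.0, 0.001]
contact_force: [-2.4, -0.2, 8.3]
opening: -0.0001
```

Call:
arm_command([
  {"claw": 1, "translation": [0.0005, 0, 0.001], "turn": [0, 0, 0]},
  {"claw": 1, "translation": [0.0005, 0, 0.001], "turn": [0, 0, 0]},
])

```text
t: 15.15
eef_pos: [0.4429, -0.0434, 0.258]
eef_rot: [0.115, 0.993, -0.0, 0.001]
contact_force: [-1.2, -0.4, 7.7]
opening: 0.0001
```

Call:
arm_command([
  {"claw": 1, "translation": [0.0004, 0, 0.001], "turn": [0, 0, 0]},
  {"claw": 1, "translation": [0, 0, 0], "turn": [0, 0, 0]},
])

```text
t: 15.35
eef_pos: [0.4425, -0.0433, 0.2569]
eef_rot: [0.115, 0.993, -0.0, 0.001]
contact_force: [-1.6, -0.5, 8.0]
opening: -0.0001
```

Driving steadily at about 8 N. I continue one step at a time through the range where the stop may be.

Call:
arm_command([
  {"claw": 1, "translation": [0.0003, 0, 0.0009], "turn": [0, 0, 0]},
  {"claw": 1, "translation": [0, 0, 0], "turn": [0, 0, 0]},
])

```text
t: 15.55
eef_pos: [0.4422, -0.0432, 0.256]
eef_rot: [0.115, 0.993, -0.0, 0.001]
contact_force: [-0.4, -0.1, 8.5]
opening: 0.0001
```

Call:
arm_command([
  {"claw": 1, "translation": [0.0003, 0, 0.0009], "turn": [0, 0, 0]},
  {"claw": 1, "translation": [0, 0, 0], "turn": [0, 0, 0]},
])

```text
t: 15.75
eef_pos: [0.4419, -0.0431, 0.255]
eef_rot: [0.115, 0.993, -0.0, 0.001]
contact_force: [-0.4, -0.4, 7.9]
opening: -0.0002
```

Call:
arm_command([
  {"claw": 1, "translation": [0.0003, 0, 0.0009], "turn": [0, 0, 0]},
  {"claw": 1, "translation": [0, 0, 0], "turn": [0, 0, 0]},
])

```text
t: 15.95
eef_pos: [0.4416, -0.0431, 0.2543]
eef_rot: [0.115, 0.993, -0.0, 0.001]
contact_force: [-2.1, -0.9, 9.5]
opening: -0.0001
```

Call:
arm_command([
  {"claw": 1, "translation": [0.0003, 0, 0.0009], "turn": [0, 0, 0]},
  {"claw": 1, "translation": [0, 0, 0], "turn": [0, 0, 0]},
])

```text
t: 16.15
eef_pos: [0.4415, -0.043, 0.2539]
eef_rot: [0.115, 0.993, -0.0, 0.001]
contact_force: [-2.5, -0.0, 12.3]
opening: -0.0001
```

```bash
python3 mv.py .44 -.0429 .25 77
```

```text
t 16.15 pos [ 0.4415 -0.043   0.2539] f [-2.5117 -0.0044 12.3004] open -0.0001
tool delta [ 0.0015 -0.0002  0.0039] zaxis [ 0.0024 -0.0005 -1.    ] yaxis deg 76.79277959305941
turn units [ 0.0005  0.0177 -0.0259]
```

Call:
arm_command([
  {"claw": 1, "translation": [0.0002, 0, 0.0005], "turn": [0, 0, 0]},
  {"claw": 1, "translation": [0, 0, 0], "turn": [0, 0, 0]},
])

```text
t: 16.35
eef_pos: [0.4415, -0.043, 0.2538]
eef_rot: [0.115, 0.993, -0.0, 0.001]
contact_force: [-3.4, 0.2, 15.5]
opening: -0.0005
```

Call:
arm_command([
  {"claw": 1, "translation": [0.0003, 0, 0.0003], "turn": [0, 0, 0]},
  {"claw": 1, "translation": [0, 0, 0], "turn": [0, 0, 0]},
])

```text
t: 16.55
eef_pos: [0.4415, -0.043, 0.2537]
eef_rot: [0.115, 0.993, -0.0, 0.002]
contact_force: [-4.4, -0.1, 16.5]
opening: 0.0
```

The force rises to 16.5 N with no further travel, against 8 N while driving, so it has bottomed. Backing off.

Call:
arm_command([
  {"claw": 1, "translation": [0, 0, -0.001], "turn": [0, 0, 0]},
  {"claw": 1, "translation": [0, 0, -0.003], "turn": [0, 0, 0]},
  {"claw": 1, "translation": [0, 0, -0.02], "turn": [0, 0, 0]},
  {"claw": 1, "translation": [0, 0, -0.04], "turn": [0, 0, 0]},
  {"claw": 1, "translation": [0, 0, -0.045], "turn": [0, 0, 0]},
])

```text
t: 17.05
eef_pos: [0.4387, -0.0426, 0.3602]
eef_rot: [0.115, 0.993, 0.0, -0.002]
contact_force: [1.9, 0.6, -0.8]
opening: -0.0
```

Call:
arm_command([
  {"claw": 1, "translation": [0.03, 0.03, -0.02], "turn": [0, 0, 0]},
  {"claw": 1, "translation": [0.02, 0.04, 0], "turn": [0, 0, 0]},
  {"claw": 1, "translation": [0, 0.045, 0], "turn": [0, 0, 0]},
  {"claw": 1, "translation": [0, 0.045, 0], "turn": [0, 0, 0]},
  {"claw": 1, "translation": [0, 0.045, 0], "turn": [0, 0, 0]},
])

```text
t: 17.55
eef_pos: [0.438, 0.1698, 0.3806]
eef_rot: [0.115, 0.993, -0.0, 0.0]
contact_force: [1.0, -0.3, 0.4]
opening: -0.0004
```

Call:
arm_command([
  {"claw": 1, "translation": [0, 0.04, 0], "turn": [0, 0, 0]},
  {"claw": 1, "translation": [0, 0.03, 0], "turn": [0, 0, 0]},
  {"claw": 1, "translation": [0, 0, 0], "turn": [0, 0, 0]},
  {"claw": 1, "translation": [0, 0, 0], "turn": [0, 0, 0]},
])

```text
t: 17.95
eef_pos: [0.4537, 0.2366, 0.3797]
eef_rot: [0.114, 0.993, -0.0, -0.001]
contact_force: [0.4, 0.6, -0.3]
opening: -0.0
```

```bash
python3 mv.py .44 -.0429 .25 77;python3 - <<'E'
from ov import *
p,d=snapshot("scene");np.savez("scene10.npz",p=p,d=d)
cv2.imwrite("pics/s10.png",cv2.resize(p[120:240,190:310,::-1],None,fx=5,fy=5,interpolation=cv2.INTER_CUBIC))
p,d=snapshot("top");cv2.imwrite("pics/t10.png",p[:,:,::-1])
P0=np.load("top0.npz")["p"]
for nm,u,r,z in(("pod",(354,213),.035,.025),("jar",(120,141),.034,.11)):
    print(nm,edgefit("top",p,ray("top",*u,z),r,z,.6,1.3)[0],edgefit("top",P0,ray("top",*u,z),r,z,.6,1.3)[0])
E
```

```text
t 17.95 pos [0.4537 0.2366 0.3797] f [ 0.4136  0.5972 -0.3272] open -0.0
tool delta [-0.0503 -0.2752  0.1298] zaxis [-0.002  -0.0005 -1.    ] yaxis deg 76.89329241029088
turn units [-0.0064 -0.013  -0.0133]
pod [ 0.46852323 -0.305589    0.03521924] [ 0.46847921 -0.30562915  0.03536967]
jar [0.66509335 0.37850095 0.0312023 ] [0.66449254 0.3789949  0.03169689]
```

View pics/s10.png

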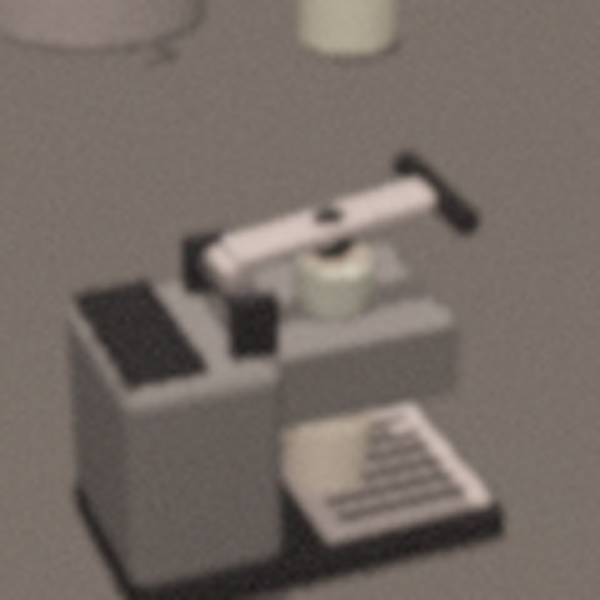

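View pics/t10.png

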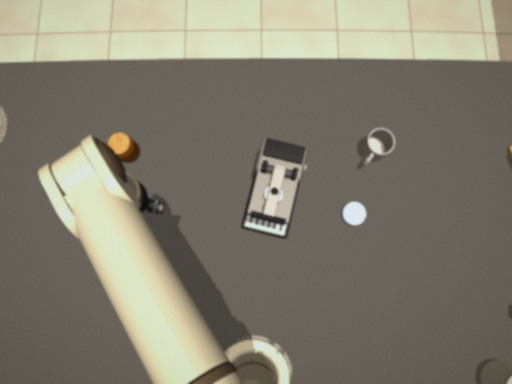

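The clamp lies down on the capsule: bar from (230,255) to (430,190), with the capsule upright at (335,280). Pod, jug, jar and cup look unmoved. Handing in.

```bash
python3 -c "
from bench import *
print(hand_in())"
```

```text
the job is handed in; nothing more can be done
None
```

The capsule is in the cradle with the clamp down on it, driven to what the forces say is the hidden stop. I handed in at about 18 s of the 64 s allowed.

- **Placing:** I gripped the capsule by its head and lowered it into the cradle. It met the seat at the expected height with about 3 N, and I let go. The picture afterwards showed it upright and matching the predicted outline.
- **Clamping:** I swung the clamp over with closed fingertips and pressed the handle down in small steps. The seat mostly drove at about 8 N. One reading reached 11 N just after contact, before I eased a sideways drag on the handle. The force then climbed to 12, 15.5 and 16.5 N with almost no further travel, so I stopped there, below the 24 N crush level.
- **Depth:** The handle height puts the clamp at about 0.13 rad, which is roughly 5 mm of seat travel. Both fit the ranges you gave. This is worked out from arm position and force, since the stop itself could not be seen.
- **Last checks:** With the arm clear, the pictures show the clamp down on the upright capsule. The pod fit is unchanged. The jar fit moved 0.8 mm, which is within the fit's noise. I checked the jug and cup only by eye, and they look unmoved.
- **Disagreement:** The two cameras differed by about 2 to 5 mm on positions. I corrected for this using the grasped capsule, and it went in without any rim contact.

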